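Fit-check a taper-shank mixing head and drift it loose

TASK

Fit-check the new mixing head: take it from its stand, put its taper shank into the bore of the spindle block, and turn it while pressing lightly until the tang drops into the driver, then press it fully home so that it holds tight, and let go. Then slide the steel wedge along the table into the tunnel under the bore and drive it in until the head breaks loose and is up about 5 mm; leave the head standing upright in the bore on the wedge. Press and drive with measured force, never hard, and leave the other things on the table where they are.

Things in the scene. Friction and masses are not known exactly. Their poses are not given: they have to be found in the camera images.
- socket: Aluminium spindle block fixed to the table, 70 x 60 x 60 mm (x, y, z), a round bore in its top; origin on the table under the bore's axis, z up. Bolted side flanges, 6 mm thick, reach 62 mm either way along x.
- socket_mouth (a point): Centre of the bore's upper rim, 60 mm above the table; axes as the block. The bore is a steel taper, 30 mm across at the rim and 20 mm across 36 mm lower (8 degrees a side). A head at home has the end of its tang 54 mm below this point.
- driver_top (a point): On the bore's axis 38 mm below the rim: top of the driver, two steel jaws 7 mm high with a straight open-ended slot 8.4 mm wide between them for the tang. Axes here are the block's: the slot's line is turned from the block's x axis by an angle that is not given, anywhere within 0.65 rad either way. The jaws do not turn.
- dust_ring (a joint): Black dust ring round the rim, 48 mm outside and 35 mm inside, its top 8 mm above the rim at value 0; the value (m) is how far it is pressed down. It slides stiffly (about 10 N) and stays down. The head's collar meets it 5 mm before home and takes it along.
- tunnel_end (a point): Middle, at table level, of the +y mouth of a straight tunnel through the block along its y axis, 16 mm wide (24 mm in its middle) and 15 mm high, open at both ends, the table its floor. It crosses under the bore's axis, 30 mm from this mouth; the tang of a head at home hangs into it, its end 6 mm above the table.
- head_grip (a point): Centre of the mixing head's grip: a white plastic block 44 x 20 x 44 mm (x, y, z) with two dark holes in its top; take it across its 20 mm. Loose, 160 to 240 g. The head starts upright in a fixed white stand, 74 mm square and 60 mm high, its collar resting round a 35 mm hole. Home in the bore, this point is 31 mm above the rim.
- head_collar (a point): Centre of the underside of the head's steel collar, 28 mm below head_grip; the collar is 48 mm across and 6 mm thick. Below it is a steel taper shank 39 mm long, 31 mm across narrowing to 20 mm. Home, it is about 3 mm above the rim. The taper holds itself: pressed home it stays wedged and takes some 3 to 15 N to pull.
- head: The head again; origin in the middle of the end of its flat tang, 85 mm below head_grip; z up, x along the tang's width. The tang is 18 mm wide (x), 6 mm thick (y), 18 mm long, edges broken 0.5 mm. Crosswise it rests on the driver's jaws 16 mm above home; in line with the slot (within about 0.1 rad) it drops in.
- wedge_grip (a point): Point in the upright black handle of the steel drift wedge, 30 mm above its underside; the handle is a post 16 x 16 mm, 50 mm high. The wedge lies flat and loose on the table, 120 to 180 g; x points to its nose.
- wedge_nose (a point): Lower edge of the wedge's nose, 165 mm ahead of the handle. The bar is 10 mm wide, flat underneath, 13 mm high from 12 mm behind the handle to 75 mm ahead of it; then its top slopes evenly down to 3 mm high at the nose.
- wedge: The wedge again; origin on its underside below the handle, x to the nose, z up. Slid along the tunnel on the table, it meets the tang of a head at home with the handle about 138 mm from the bore's axis and lifts it 1 mm for each further 9 mm: up 5 mm with the handle at about 92 mm.
- tube_box: Bystander: white card box 90 x 75 x 40 mm with dropper vials in its top; origin under its centre.
- dropper: Bystander: small white bottle 32 mm across and 75 mm high; origin under its centre.
- cassette0: Bystander: white test cassette 70 x 21 x 6 mm lying flat; origin under its centre.
- cassette1: Bystander: white test cassette 70 x 21 x 6 mm lying flat; origin under its centre.

How it is judged:
By the outcome, as a careful person would: the job done as asked, in the order asked, and still so for the second after the job is handed in, with the robot touching nothing.
It also fails if it takes over 69 s, if anything falls off the work surface, if the arm or the gripper's body presses on something with over 40 N, if the wrist force passes 120 N, or if a joint passes its speed limit or range.

ROBOT

A 6-joint arm with a two-finger parallel gripper is mounted at the origin on the work surface. World frame = base frame: x ahead of the robot, y to its left, z up, the work surface at z = 0. Lengths are in m, angles in degrees, forces in N, time in s.
With the tool pointing down it reaches from about 0.4 to 0.825 m from the base axis. Payload 7 kg.
Tool frame: the origin (TCP) lies between the finger pads; the fingertips stand 22 mm ahead of it and the grasp point (between the pads) lies 3 mm ahead of it; z points along the fingers, y is the direction in which the jaws open and shut (so a half turn about z gives the same grasp; the last joint's range is limited). The gripper opens to 88 mm and grips with 3 to 60 N. Pads are 19 mm wide; open, the fingers measure 130 mm over their backs; the gripper's body (78 mm by 193 mm) begins 47 mm behind the grasp point.
Start: joints at [16.507, 20.546, 0.682, 0, -70.136, -16.507], TCP at [0.675, -0, 0.249] pointing down, gripper open.
Joint ranges: [-176.03, 176.03], [-82.01, 121.73], [-58.28, 71.71], [-173.87, 95.51], [-174.79, -0.11], [-173.66, 173.66]. Speed limits (degrees/s): [136.94, 136.94, 172.46, 180, 180, 180].

INTERFACE

Orientations are given as [roll, pitch, yaw] about the fixed x, y, z axes, in that order (R = Rz(yaw) Ry(pitch) Rx(roll)).
In Python, from plant import telemetry, cams, r gives the robot as it stands.
- The arm moves only by the tool carry_out, never from a script. Its argument "commands" is one flat list of numbers, 5 for each row, row after row: the shift along the world's x, y, z as a fraction of full scale, then the turn about the world's z as a fraction of full scale, then the gripper's target within -1 to 1 (shut at 1, half-way at 0, fully open at -1). In form: [x, y, z, turn, claw, x, y, z, turn, claw, ...]. A call has 1 to 8 rows; each row shifts and turns the commanded pose from where the row before left it; what a row does not reach is not made up. Full scale, the value 1, is 0.04 m for a shift and 4 degrees for a turn. A row lasts 1/10 s, in which the tool goes at most 50 mm and 8.59 degrees, less where a joint would pass 70% of its speed; a pose out of reach is approached as far as the arm can. A call with a number of a shift or a turn outside -1 to 1 is refused whole. A call with a gripper value outside its range is refused whole. The fingers move at their own pace and stop on an object; "grip_force" is the grip in N (left out, the last holds). Time passes only in rows, so rows that do not move let the fingers close. It gives the time, the measured TCP pose, the force and the opening at its end, in the units of the state.
- telemetry.get_state(): the state, without advancing time (a new reading comes with each control period).
- cams.capture(name): name is "scene" or "side" or "wrist"; returns a dict with "frame" (384x512x3 uint8, red, green, blue), "camera_matrix" (3x3 intrinsics, pixels), "camera_from_world" (4x4, takes a point from world to camera coordinates); the wrist camera has in their place "mount" (4x4, takes a point from camera to tool coordinates, whose origin is the TCP and whose axes are the flange's). Camera axes: x right, y down, z forward; pixel columns grow to the right and rows downward; lengths in m; the calibration is good to about 2 mm. The wrist camera is an equidistant fisheye: a pixel r from the principal point sees the ray r / f radians off the axis. A picture is of the moment at which its call begins: read the wrist's pose just before it. There is no depth.
- r.close_job(): hands the job in, once; it reports no verdict.
The state is a dict: "time_s": time; "joints": joint angles; "qd": joint speeds; "joint_torque": joint torques, N m; "tcp_pos": TCP position; "eef_rot": TCP orientation; "contact_force": force on the tool from outside, world axes, zero at the start; "moment": the same for the moment, N m; "gripper_width": finger opening in m.
Only numpy, scipy, OpenCV 4.12 (cv2) and the standard library are available. Lean on these libraries where they do the work, as an engineer would, in place of code of your own. Each camera call takes 0.05 s, during which the arm holds its last target. There are 200 camera calls.

## Working session

There is one attempt and no reset: what is moved stays moved. The work goes in short steps, Python scripts to look and compute and a tool call to move; the robot and the scene stay as the last step left them, time stands still between calls to the robot, and variables do not carry over. Pictures are saved under pics/ and viewed, about 8 in all and at most 12, crops included, and the job is handed in when it is done.

Besides the shell and the picture viewer there is one more tool, called after ">>>" as name(argument=value, ...) on one line, values as JSON. carry_out: Moves the arm, as the interface text tells. Shift numbers are shares of 0.04 m and turn numbers shares of 4 degrees, none past 1 either way. Its arguments: {"type":"object","properties":{"commands":{"type":"array"},"grip_force":{"type":"number"}},"required":["commands"]}

```bash
ls; mkdir -p pics; cat > h.py <<'E'
import numpy as np, cv2
from plant import telemetry, cams, r
def cap(n):
    s=telemetry.get_state(); c=cams.capture(n); c['s']=s; return c
def save(c,f): cv2.imwrite(f,cv2.cvtColor(c['frame'],cv2.COLOR_RGB2BGR))
def ray(c,uv):
    K=np.array(c['camera_matrix']);T=np.array(c['camera_from_world'])
    d=T[:3,:3].T@(np.linalg.inv(K)@np.array([uv[0],uv[1],1.])); o=-T[:3,:3].T@T[:3,3]
    return o,d/np.linalg.norm(d)
def plane(c,uv,z):
    o,d=ray(c,uv); return o+d*(z-o[2])/d[2]
def proj(c,p):
    T=np.array(c['camera_from_world']);q=T[:3,:3]@np.array(p)+T[:3,3];q=np.array(c['camera_matrix'])@q;return q[:2]/q[2]
E
python3 - <<'E'
from h import *
a=cap('scene');b=cap('side');w=cap('wrist')
print(a['camera_matrix'],a['camera_from_world'],b['camera_from_world'],w['camera_matrix'],w['mount'],w['s'])
ims=[cv2.cvtColor(x['frame'],cv2.COLOR_RGB2BGR) for x in (a,b)]
cv2.imwrite('pics/a.png',cv2.resize(ims[0],(800,600),interpolation=cv2.INTER_CUBIC));cv2.imwrite('pics/b.png',cv2.resize(ims[1],(800,600),interpolation=cv2.INTER_CUBIC));
save(w,'pics/w.png')
import pickle;pickle.dump((a,b,w),open('c0.pkl','wb'))
E
```

```text
pics
[[393.39614566   0.         252.79130187]
 [  0.         393.39614566 190.07786258]
 [  0.           0.           1.        ]] [[-0.34789447  0.93738044 -0.01695103  0.18759359]
 [ 0.72038642  0.25570177 -0.644717   -0.33056012]
 [-0.6000107  -0.23650477 -0.76423338  1.41580861]
 [ 0.          0.          0.          1.        ]] [[ 0.88791595 -0.45986305  0.01145611 -0.4818977 ]
 [-0.34555683 -0.68323525 -0.64325739  0.23750347]
 [ 0.30363753  0.56719976 -0.76556429  1.05146081]
 [ 0.          0.          0.          1.        ]] [[297.31863964   0.         259.18428078]
 [  0.         297.31863964 194.45069494]
 [  0.           0.           1.        ]] [[-3.30124479e-04 -9.57176126e-01 -2.89506052e-01  7.80800374e-02]
 [ 9.99999752e-01 -4.96150765e-04  5.00090653e-04  3.18316498e-04]
 [-6.22313483e-04 -2.89505815e-01  9.57176053e-01 -1.37563433e-01]
 [ 0.00000000e+00  0.00000000e+00  0.00000000e+00  1.00000000e+00]] {'time_s': 0.1, 'joints': array([ 1.65076043e+01,  2.05874015e+01,  6.39835491e-01, -1.82022871e-02,
       -7.01348327e+01, -1.65057286e+01]), 'qd': array([-0.08238395, -0.13380771,  0.04762725,  0.1108557 ,  0.01542663,
        0.05057568]), 'joint_torque': array([-1.42273191e-03, -5.84165347e+01,  2.93752134e+01,  7.01551259e+00,
        1.01412315e-02, -6.66964229e-05]), 'tcp_pos': array([ 6.74606346e-01, -9.60785742e-06,  2.47720256e-01]), 'eef_rot': array([ 1.79916135e+02, -7.00550683e-03, -9.00043168e+01]), 'contact_force': array([ 0.91720338,  0.7166173 , -0.47822149]), 'moment': array([0.04356355, 0.00877877, 0.05529436]), 'gripper_width': 0.087429943487056}
```

View pics/a.png

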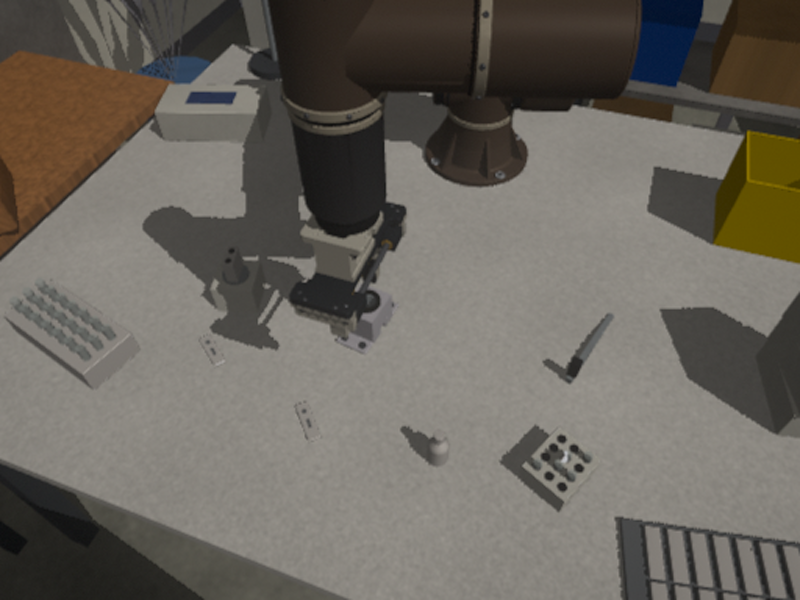

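View pics/b.png

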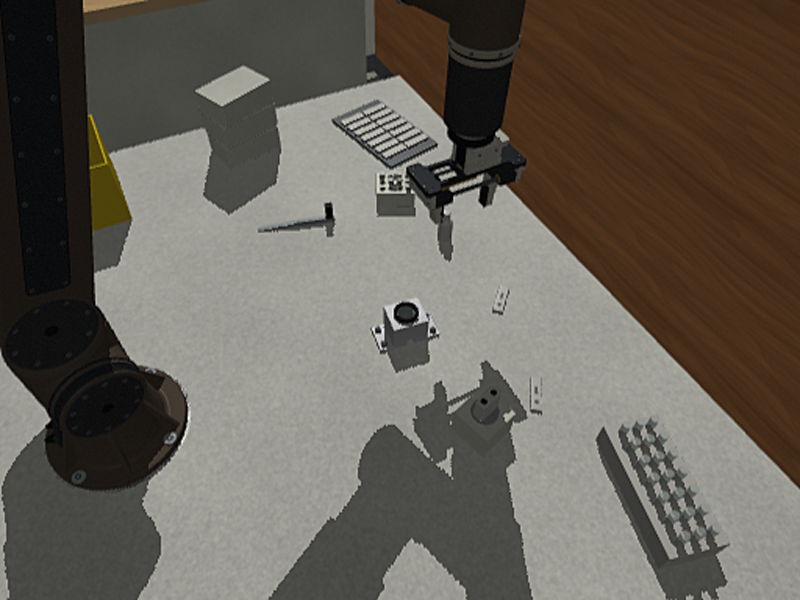

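View pics/w.png

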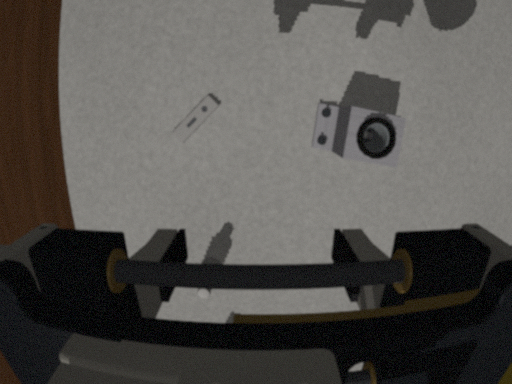

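Scene and side show the block near the centre, the head in its stand (in shadow, right of the block), and the wedge to the left with its nose towards the robot. The wrist view shows the bore at about (377,137). Next I'll turn these into positions.

```bash
cat >> h.py <<'E'
from scipy.spatial.transform import Rotation as Ro
def wray(c,uv):
    K=np.array(c['camera_matrix']);M=np.array(c['mount']);s=c['s']
    v=np.array([(uv[0]-K[0,2]),(uv[1]-K[1,2])]);rr=np.hypot(*v);th=rr/K[0,0]
    d=np.array([*(np.sin(th)*v/max(rr,1e-9)),np.cos(th)])
    R=Ro.from_euler('xyz',s['eef_rot'],degrees=True).as_matrix()
    return np.array(s['tcp_pos'])+R@M[:3,3],R@M[:3,:3]@d
def wplane(c,uv,z):
    o,d=wray(c,uv);return o+d*(z-o[2])/d[2]
def wproj(c,p):
    K=np.array(c['camera_matrix']);M=np.array(c['mount']);s=c['s']
    R=Ro.from_euler('xyz',s['eef_rot'],degrees=True).as_matrix()
    q=M[:3,:3].T@(R.T@(np.array(p)-s['tcp_pos'])-M[:3,3])
    th=np.arctan2(np.hypot(q[0],q[1]),q[2]);return K[:2,2]+K[0,0]*th*q[:2]/np.hypot(q[0],q[1])
def tri(*rays):
    A=sum(np.eye(3)-np.outer(d,d) for o,d in rays);b=sum((np.eye(3)-np.outer(d,d))@o for o,d in rays)
    return np.linalg.solve(A,b)
E
python3 - <<'E'
from h import *
import pickle;np.set_printoptions(precision=4,suppress=True)
a,b,w=pickle.load(open('c0.pkl','rb'));f=512/800
S=lambda u,v,z:plane(b,(u*f,v*f),z)
A=lambda u,v,z:plane(a,(u*f,v*f),z)
print('bore',S(405,312,.068),wplane(w,(377,137),.068),tri(ray(b,(405*f,312*f)),wray(w,(377,137))))
print('holes side',S(484,402,.11),S(493,393,.11),'scene',A(232,250,.11),A(229,262,.11))
print('handle',S(329,205,.05),A(574,362,.05),'nose',S(260,230,.002),A(611,316,.002))
# crops
g=lambda c,x0,x1,y0,y1,k:cv2.resize(cv2.cvtColor(c['frame'],cv2.COLOR_RGB2BGR)[y0:y1,x0:x1],None,fx=k,fy=k,interpolation=cv2.INTER_CUBIC)
c1=g(b,230,350,180,300,3.3);c2=g(b,150,270,110,170,3.3);c3=g(w,300,420,80,180,3.3)
out=np.zeros((600,800,3),np.uint8)
out[:396,:396]=cv2.convertScaleAbs(c1,alpha=1.6);out[:198,400:796]=c2;out[200:530,400:796]=c3
cv2.imwrite('pics/crop.png',out)
E
```

```text
bore [ 0.5375 -0.051   0.068 ] [ 0.5414 -0.0495  0.068 ] [ 0.5394 -0.0487  0.0639]
holes side [ 0.5485 -0.2985  0.11  ] [ 0.5706 -0.2913  0.11  ] scene [ 0.5492 -0.2978  0.11  ] [ 0.5762 -0.2879  0.11  ]
handle [0.5351 0.3076 0.05  ] [0.5392 0.3059 0.05  ] nose [0.3798 0.3511 0.002 ] [0.3821 0.3545 0.002 ]
```

View pics/crop.png

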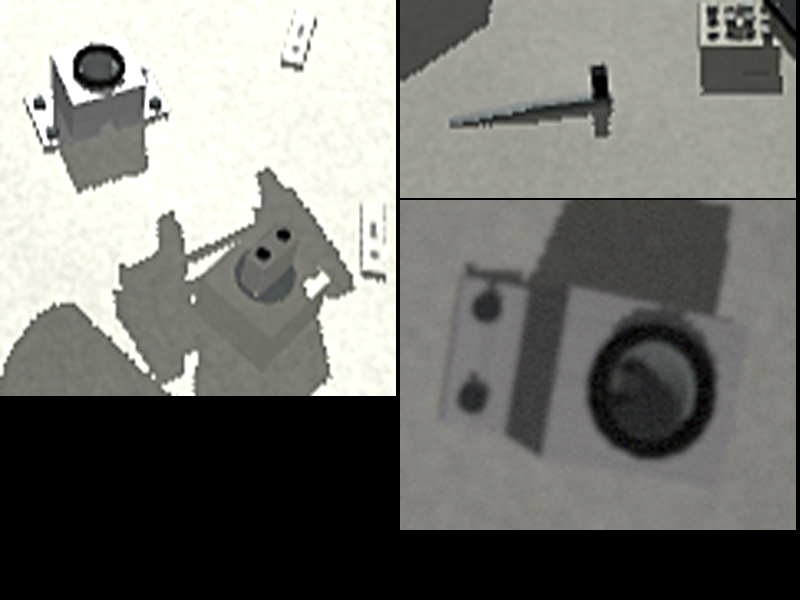

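The enlarged crops show the bore ring, flange bolts and grip holes: bolts in the wrist crop at (487,307) and (473,396), holes in the side crop at (264,253) and (284,234). The bore is at about (0.539,-0.050), the head at about (0.560,-0.294) with yaw about 19°, and the wedge handle at about (0.537,0.307). Next I'll bring the wrist camera over the bore to see the slot.

>>> carry_out(commands=[-0.68, 0.14, -0.69, 0, -1, -0.68, 0.14, -0.69, 0, -1, -0.68, 0.14, -0.69, 0, -1, -0.68, 0.14, -0.69, 0, -1, -0.68, 0.14, -0.69, 0, -1, 0, 0, 0, 0, -1, 0, 0, 0, 0, -1])

```text
time_s: 0.85
tcp_pos: [0.5386, 0.028, 0.1104]
eef_rot: [180.0, -0.0, -89.9]
contact_force: [0.5, 0.3, 0.6]
gripper_width: 0.0882
```

```bash
python3 - <<'E'
from h import *
import pickle;np.set_printoptions(precision=4,suppress=True)
w=cap('wrist');a=cap('scene');b=cap('side');pickle.dump((a,b,w),open('c1.pkl','wb'))
print(w['s']['tcp_pos'],w['s']['eef_rot'],w['s']['joints'],w['s']['contact_force'])
u,v=wproj(w,[.5395,-.0495,.06]);print(u,v)
im=cv2.cvtColor(w['frame'],cv2.COLOR_RGB2BGR)
c=im[int(v)-75:int(v)+75,int(u)-75:int(u)+75];print(int(u)-75,int(v)-75)
c=cv2.resize(c,(600,600),interpolation=cv2.INTER_CUBIC)
cv2.imwrite('pics/bore.png',cv2.convertScaleAbs(c,alpha=1.5))
E
```

```text
[0.5386 0.028  0.1104] [179.9528  -0.0363 -89.9373] [ 23.8221  15.5635 -26.732    0.0191 -47.7623 -23.7723] [0.5468 0.2931 0.5644]
257.07821350060897 108.0454289920372
182 33
```

View pics/bore.png

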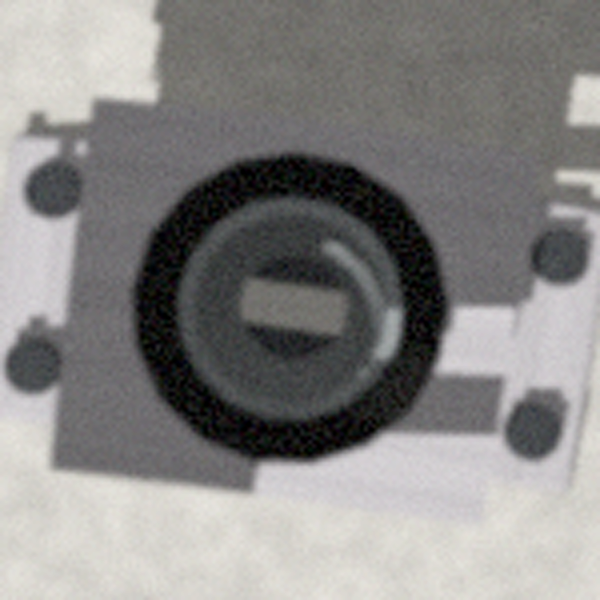

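The driver slot shows clearly: a bright rectangle with corners at about (250,280), (348,292), (342,335) and (240,318). The bolts are at (55,187), (33,362), (558,250) and (532,428), and the ring is centred near (290,307).

```bash
python3 - <<'E'
from h import *
import pickle;np.set_printoptions(precision=4,suppress=True)
a,b,w=pickle.load(open('c1.pkl','rb'))
P=lambda u,v,z:wplane(w,(182+u/4,33+v/4),z)
B=[P(55,187,.008),P(33,362,.008),P(558,250,.008),P(532,428,.008)]
ang=lambda p,q:np.degrees(np.arctan2((q-p)[1],(q-p)[0]))
print('bolts',B,np.mean(B,axis=0)); print(ang(B[2],B[0]),ang(B[3],B[1]),ang(B[1],B[0])-90,ang(B[3],B[2])-90,ang(B[1],B[0]),ang(B[3],B[2]))
g=cv2.cvtColor(w['frame'],cv2.COLOR_RGB2GRAY)
# ring
m=(g[33:183,182:332]<25).astype(np.uint8)
n,l,st,ce=cv2.connectedComponentsWithStats(m);k=1+np.argmax(st[1:,4])
cs,_=cv2.findContours((l==k).astype(np.uint8),cv2.RETR_CCOMP,cv2.CHAIN_APPROX_NONE)
cs=sorted(cs,key=cv2.contourArea)[::-1]
for c,nm in zip(cs[:2],'oi'):
    pts=np.array([wplane(w,(182+p[0][0],33+p[0][1]),.068)[:2] for p in c]).astype(np.float32)
    print('ring',nm,cv2.minEnclosingCircle(pts),cv2.fitEllipse(pts))
# slot
sub=g[95:125,238:275];print(sub[::3,::3])
m=(g[33:183,182:332]>80).astype(np.uint8);n,l,st,ce=cv2.connectedComponentsWithStats(m)
i=l[77,73];print(st[i])
cs,_=cv2.findContours((l==i).astype(np.uint8),cv2.RETR_EXTERNAL,cv2.CHAIN_APPROX_NONE)
pts=np.array([wplane(w,(182+p[0][0],33+p[0][1]),.022)[:2] for p in cs[0]]).astype(np.float32)
print('slot',np.array(cv2.minAreaRect(pts)[0]),cv2.minAreaRect(pts)[1:])
c=[P(250,280,.022),P(348,292,.022),P(342,335,.022),P(240,318,.022)]
print(ang(c[1],c[0]),ang(c[2],c[3]))
E
```

```text
bolts [array([ 0.589 , -0.0736,  0.008 ]), array([ 0.5942, -0.0379,  0.008 ]), array([ 0.488 , -0.0607,  0.008 ]), array([ 0.4925, -0.024 ,  0.008 ])] [ 0.5409 -0.0491  0.008 ]
-7.287268696111099 -7.755528552153116 -188.33143655631 -186.99705524490741 -98.33143655631 -96.99705524490741
ring o ((0.5416191816329956, -0.04866965115070343), 0.02325344830751419) ((0.5414625406265259, -0.048674196004867554), (0.04486330226063728, 0.045343752950429916), 130.94918823242188)
ring i ((0.5407760143280029, -0.0482054203748703), 0.018661100417375565) ((0.5411518812179565, -0.048527754843235016), (0.034882258623838425, 0.0354127436876297), 70.3294906616211)
[[37 45 39 41 36 37 39 34 57 92 71 43 56]
 [44 46 43 37 28 29 25 25 33 45 83 70 41]
 [44 40 41 26 24 29 23 34 26 32 35 78 67]
 [43 42 69 75 68 66 55 48 41 27 34 48 79]
 [37 50 77 75 77 77 77 74 76 74 62 39 69]
 [40 49 75 71 80 74 77 73 75 76 62 45 56]
 [43 45 51 61 77 71 76 77 75 77 56 43 48]
 [39 42 34 22 25 34 24 44 53 62 46 43 45]
 [42 36 41 32 25 19 28 27 28 40 45 40 46]
 [45 42 45 43 42 26 35 40 46 42 52 43 59]]
[    1     0   149   122 13305]
slot [ 0.4952 -0.0263] ((0.011013362556695938, 0.012457299046218395), 1.6132800579071045)
-7.136794186351451 -9.685912396637987
```

```bash
python3 - <<'E'
from h import *
import pickle;np.set_printoptions(precision=4,suppress=True)
a,b,w=pickle.load(open('c1.pkl','rb'))
g=cv2.GaussianBlur(cv2.cvtColor(w['frame'],cv2.COLOR_RGB2GRAY),(3,3),0)
m=(g[95:125,236:272]>58).astype(np.uint8);n,l,st,ce=cv2.connectedComponentsWithStats(m,connectivity=4)
i=l[110-95,254-236];print(st[i])
cs,_=cv2.findContours((l==i).astype(np.uint8),cv2.RETR_EXTERNAL,cv2.CHAIN_APPROX_NONE)
for z in (.022,.015,0):
    pts=np.array([wplane(w,(236+p[0][0],95+p[0][1]),z)[:2] for p in cs[0]])*1000
    print(z,cv2.minAreaRect(pts.astype(np.float32)))
ys,xs=np.nonzero(l==i);pp=np.array([wplane(w,(236+x,95+y),.022)[:2] for x,y in zip(xs,ys)])
q=pp-pp.mean(0);ev,V=np.linalg.eigh(q.T@q);print(pp.mean(0),np.degrees(np.arctan2(V[1,1],V[0,1])),np.sqrt(12*ev/len(q)))
E
```

```text
[  6   8  27  13 266]
0.022 ((541.3035888671875, -48.476009368896484), (7.749230861663818, 19.744840621948242), 81.59069061279297)
0.015 ((541.391845703125, -48.42996597290039), (7.989276885986328, 20.356426239013672), 81.59065246582031)
0 ((541.58056640625, -48.331260681152344), (8.503652572631836, 21.667022705078125), 81.5906982421875)
[ 0.5413 -0.0485] 171.43902683692755 [0.0077 0.0194]
```

>>> carry_out(commands=[0.15, -0.46, 0.3, -1, -1, 0.15, -0.46, 0.3, -1, -1, 0.15, -0.46, 0.3, -1, -1, 0.15, -0.46, 0.3, -1, -1, 0.15, -0.46, 0, -1, -1, 0.15, -0.46, 0, -1, -1, 0.15, -0.46, 0, -1, -1, 0.15, -0.46, 0, -1, -1])

```text
time_s: 1.8
tcp_pos: [0.5882, -0.1204, 0.1594]
eef_rot: [-179.9, 0.1, -122.2]
contact_force: [-0.2, 0.0, 0.7]
gripper_width: 0.0873
```

>>> carry_out(commands=[0.15, -0.46, 0, -1, -1, 0.15, -0.46, 0, -1, -1, 0.15, -0.46, 0, -1, -1, 0.15, -0.46, 0, -1, -1, 0.15, -0.46, 0, -1, -1, 0.15, -0.46, 0, -1, -1, 0.15, -0.46, 0, -1, -1, 0.15, -0.46, 0, -1, -1])

```text
time_s: 2.6
tcp_pos: [0.636, -0.2679, 0.1592]
eef_rot: [-180.0, 0.1, -154.2]
contact_force: [-0.4, 0.8, 0.5]
gripper_width: 0.0877
```

>>> carry_out(commands=[0, 0, 0, -0.9, -1, 0, 0, 0, -0.9, -1, 0, 0, 0, 0, -1, 0, 0, 0, 0, -1])

```text
time_s: 3.0
tcp_pos: [0.6354, -0.2668, 0.1589]
eef_rot: [-180.0, 0.0, -161.1]
contact_force: [-0.4, -0.1, 0.9]
gripper_width: 0.0879
```

```bash
python3 - <<'E'
from h import *
import pickle;np.set_printoptions(precision=4,suppress=True)
w=cap('wrist');pickle.dump(w,open('c2.pkl','wb'))
print(w['s']['tcp_pos'],w['s']['eef_rot'],w['s']['joints'],w['s']['contact_force'])
u,v=wproj(w,[.56,-.294,.11]);print(u,v)
im=cv2.cvtColor(w['frame'],cv2.COLOR_RGB2BGR);x0,y0=max(0,int(u)-75),max(0,int(v)-75)
c=im[y0:y0+150,x0:x0+150];print(x0,y0)
c=cv2.resize(c,None,fx=4,fy=4,interpolation=cv2.INTER_CUBIC)
cv2.imwrite('pics/head.png',cv2.convertScaleAbs(c,alpha=1.5))
E
```

```text
[ 0.6354 -0.2668  0.1589] [-179.9774    0.0361 -161.1169] [ -6.617   25.3624  -4.0215   0.0055 -60.5738 -64.5026] [-0.4021 -0.1488  0.8902]
256.4181146572771 104.75988982091872
181 29
```

View pics/head.png

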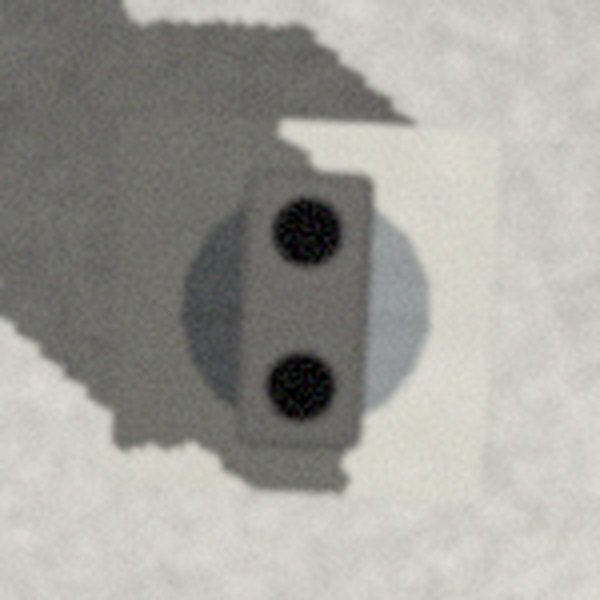

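The head from above: holes at (307,231) and (300,386), grip block spanning columns 240-372, with the collar visible on both sides.

```bash
python3 - <<'E'
from h import *
import pickle;np.set_printoptions(precision=4,suppress=True)
w=pickle.load(open('c2.pkl','rb'))
g=cv2.cvtColor(w['frame'],cv2.COLOR_RGB2GRAY)
m=(g[29:179,181:331]<25).astype(np.uint8);n,l,st,ce=cv2.connectedComponentsWithStats(m)
h=[ce[i]+[181,29] for i in range(1,n) if 100<st[i,4]<600];print(h)
p=[wplane(w,x,.11) for x in h];print(p,np.mean(p,0))
d=p[0]-p[1];print(np.linalg.norm(d),np.degrees(np.arctan2(d[1],d[0])))
s=cap('side');f=512/800
print(plane(s,(484.4*f,401*f),.11),plane(s,(493.8*f,392*f),.11))
E
```

```text
[array([257.4392,  86.5979]), array([255.7447, 125.1809])]
[array([ 0.549 , -0.2971,  0.11  ]), array([ 0.5723, -0.2903,  0.11  ])] [ 0.5606 -0.2937  0.11  ]
0.024250561869991607 -163.66071639147
[ 0.5501 -0.2973  0.11  ] [ 0.5728 -0.2903  0.11  ]
```

>>> carry_out(commands=[-0.62, -0.225, 0, -0.64, -1, -0.62, -0.225, 0, 0, -1, -0.62, -0.225, 0, 0, -1, 0, 0, -0.54, 0, -1, 0, 0, -0.54, 0, -1, 0, 0, -0.54, 0, -1, 0, 0, 0, 0, -1, 0, 0, 0, 0, -1])

```text
time_s: 3.9
tcp_pos: [0.5608, -0.2935, 0.0941]
eef_rot: [-180.0, -0.0, -163.7]
contact_force: [0.7, 0.4, 0.6]
gripper_width: 0.0878
```

>>> carry_out(commands=[0, 0, 0, 0, 0.6, 0, 0, 0, 0, 0.8, 0, 0, 0, 0, 1, 0, 0, 0, 0, 1, 0, 0, 0, 0, 1, 0, 0, 0, 0, 1], grip_force=30)

```text
time_s: 4.5
tcp_pos: [0.5606, -0.2934, 0.0939]
eef_rot: [-180.0, 0.0, -163.8]
contact_force: [0.0, 0.4, 0.1]
gripper_width: 0.0452
```

>>> carry_out(commands=[0, 0, 0, 0, 1, 0, 0, 0, 0, 1, 0, 0, 0, 0, 1, 0, 0, 0, 0, 1, 0, 0, 0, 0, 1, 0, 0, 0, 0, 1])

```text
time_s: 5.1
tcp_pos: [0.5606, -0.2934, 0.0937]
eef_rot: [-180.0, -0.0, -163.8]
contact_force: [0.4, -0.8, -0.5]
gripper_width: 0.02
```

>>> carry_out(commands=[0, 0, 0.5, 0, 1, 0, 0, 0.5, 0, 1, 0, 0, 0.6, 0, 1, 0, 0, 0.6, 0, 1, 0, 0, 0, 0, 1, 0, 0, 0, 0, 1])

```text
time_s: 5.7
tcp_pos: [0.5604, -0.2932, 0.1816]
eef_rot: [180.0, 0.0, -163.8]
contact_force: [0.1, 0.0, -2.3]
gripper_width: 0.0198
```

>>> carry_out(commands=[-0.06, 0.76, 0, -0.47, 1, -0.06, 0.76, 0, -0.47, 1, -0.06, 0.76, 0, -0.47, 1, -0.06, 0.76, 0, -0.47, 1, -0.06, 0.76, 0, -0.47, 1, -0.06, 0.76, 0, -0.47, 1, -0.06, 0.76, 0, -0.47, 1, -0.06, 0.76, 0, -0.47, 1])

```text
time_s: 6.5
tcp_pos: [0.5401, -0.0491, 0.1801]
eef_rot: [-180.0, -0.2, -178.9]
contact_force: [0.2, -0.0, -3.0]
gripper_width: 0.0201
```

>>> carry_out(commands=[0, 0, 0, 0, 1, 0, 0, 0, 0, 1, 0, 0, 0, 0, 1])

```text
time_s: 6.8
tcp_pos: [0.5409, -0.0506, 0.1808]
eef_rot: [-180.0, -0.1, -178.8]
contact_force: [0.4, 0.4, -2.9]
gripper_width: 0.0198
```

```bash
python3 - <<'E'
from h import *
import pickle;np.set_printoptions(precision=4,suppress=True)
a=cap('side');b=cap('scene')
print(a['s'])
o=[]
for c in (a,b):
    u,v=proj(c,[.541,-.0487,.085]);im=cv2.cvtColor(c['frame'],cv2.COLOR_RGB2BGR)
    print(u,v);x0,y0=int(u)-40,int(v)-60;print(x0,y0);o.append(cv2.resize(im[y0:y0+120,x0:x0+80],None,fx=5,fy=5,interpolation=cv2.INTER_CUBIC))
cv2.imwrite('pics/over.png',cv2.convertScaleAbs(np.hstack(o),alpha=1.3))
E
```

```text
{'time_s': 6.8, 'joints': array([  15.3245,   11.4506,  -21.4063,   -0.0072,  -57.2399, -104.115 ]), 'qd': array([-0.8177,  0.0159,  0.3301,  0.0569, -0.0823, -0.1617]), 'joint_torque': array([  0.5854, -43.6285,  26.8717,   6.5056,  -0.0792,  -0.0089]), 'tcp_pos': array([ 0.5409, -0.0506,  0.1808]), 'eef_rot': array([-179.9823,   -0.0953, -178.7944]), 'contact_force': array([ 0.4255,  0.426 , -2.8629]), 'moment': array([-0.02  , -0.1237, -0.0466]), 'gripper_width': 0.019818014641075864}
260.01119106111616 195.12500696471724
220 135
234.70584984340346 187.01310459162266
194 127
```

View pics/over.png

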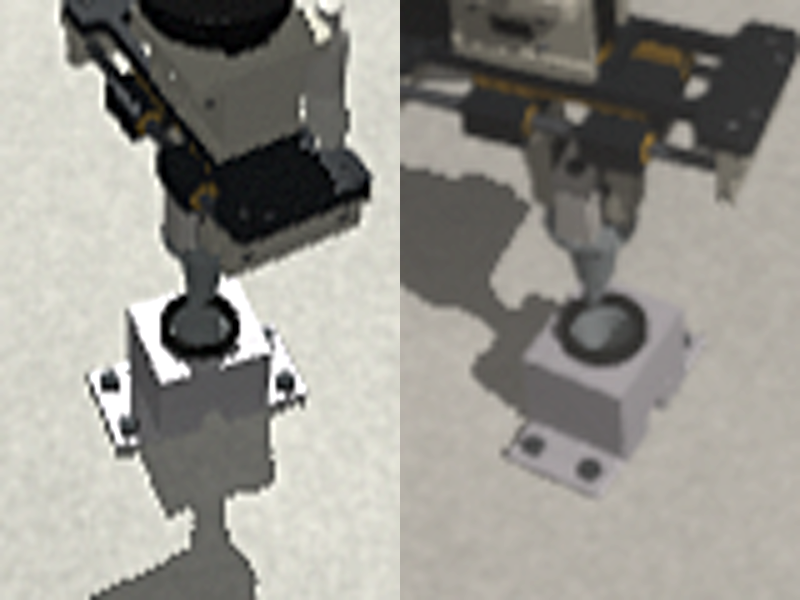

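The head hangs over the bore in both views. The ring centre is at (200,324) in the side crop and about (201,329) in the scene crop. I'll cross-check the bore position.

```bash
python3 - <<'E'
from h import *
np.set_printoptions(precision=4,suppress=True)
a=cap('side');b=cap('scene')
A=(220+200/5,135+324/5);B=(194+201/5,127+329/5)
print(plane(a,A,.068),plane(b,B,.068),tri(ray(a,A),ray(b,B)),a['s']['contact_force'],a['s']['tcp_pos'])
E
```

```text
[ 0.5394 -0.0525  0.068 ] [ 0.5471 -0.0487  0.068 ] [ 0.5421 -0.0499  0.0627] [ 0.2841  0.8978 -2.2308] [ 0.5411 -0.051   0.1812]
```

>>> carry_out(commands=[0, 0.04, -0.4, 0, 1, 0, 0, -0.4, 0, 1, 0, 0, -0.4, 0, 1, 0, 0, -0.3, 0, 1, 0, 0, 0, 0, 1, 0, 0, 0, 0, 1])

```text
time_s: 7.6
tcp_pos: [0.5416, -0.0489, 0.1219]
eef_rot: [-180.0, -0.0, -178.8]
contact_force: [0.1, 0.1, -1.5]
gripper_width: 0.0198
```

>>> carry_out(commands=[0, 0, -0.1, 0, 1, 0, 0, 0, 0, 1, 0, 0, 0, 0, 1])

```text
time_s: 7.9
tcp_pos: [0.5415, -0.0486, 0.1181]
eef_rot: [180.0, 0.0, -178.8]
contact_force: [-0.4, 0.5, -2.5]
gripper_width: 0.0199
```

>>> carry_out(commands=[0, 0, -0.1, 0, 1, 0, 0, -0.03, 0, 1, 0, 0, 0, 0, 1, 0, 0, 0, 0, 1])

```text
time_s: 8.3
tcp_pos: [0.5414, -0.0486, 0.1125]
eef_rot: [-180.0, -0.0, -178.8]
contact_force: [0.4, -0.6, -2.4]
gripper_width: 0.0196
```

>>> carry_out(commands=[0, 0, -0.03, 0, 1, 0, 0, 0, 0, 1, 0, 0, 0, 0, 1])

```text
time_s: 8.6
tcp_pos: [0.5413, -0.0487, 0.1113]
eef_rot: [-180.0, -0.0, -178.8]
contact_force: [0.3, -0.7, -1.0]
gripper_width: 0.0199
```

>>> carry_out(commands=[0, 0, -0.03, 0, 1, 0, 0, 0, 0, 1, 0, 0, 0, 0, 1])

```text
time_s: 8.9
tcp_pos: [0.5413, -0.0487, 0.1101]
eef_rot: [-180.0, -0.0, -178.8]
contact_force: [-0.0, -2.1, -3.3]
gripper_width: 0.0199
```

>>> carry_out(commands=[0, 0, -0.03, 0, 1, 0, 0, 0, 0, 1, 0, 0, 0, 0, 1])

```text
time_s: 9.2
tcp_pos: [0.5414, -0.0487, 0.1089]
eef_rot: [-180.0, -0.0, -178.8]
contact_force: [0.6, -1.4, -3.5]
gripper_width: 0.0198
```

>>> carry_out(commands=[0, 0, 0, -0.5, 1, 0, 0, 0, -0.5, 1, 0, 0, 0, -0.5, 1, 0, 0, 0, 0, 1, 0, 0, 0, 0, 1])

```text
time_s: 9.7
tcp_pos: [0.5414, -0.0485, 0.109]
eef_rot: [180.0, 0.0, 175.3]
contact_force: [-0.3, 0.0, -1.7]
gripper_width: 0.0197
```

```bash
python3 -c "
from h import *
s=telemetry.get_state();print(s['moment'],s['contact_force'],s['eef_rot'],s['tcp_pos'])"
```

```text
[-0.01907536 -0.08526622 -0.01554452] [-0.25625325  0.04656491 -1.6985145 ] [1.79990394e+02 9.57161495e-04 1.75261215e+02] [ 0.54137308 -0.0484782   0.10895222]
```

>>> carry_out(commands=[0, 0, 0, -0.5, 1, 0, 0, -0.05, 0, 1, 0, 0, -0.05, 0, 1, 0, 0, 0, 0, 1, 0, 0, 0, 0, 1])

```text
time_s: 10.2
tcp_pos: [0.5413, -0.0486, 0.1048]
eef_rot: [-180.0, -0.0, 173.2]
contact_force: [0.5, -0.5, -2.0]
gripper_width: 0.02
```

>>> carry_out(commands=[0, 0, -0.05, 0, 1, 0, 0, -0.04, 0, 1, 0, 0, 0, 0, 1, 0, 0, 0, 0, 1])

```text
time_s: 10.6
tcp_pos: [0.5415, -0.0486, 0.1014]
eef_rot: [180.0, 0.0, 173.2]
contact_force: [-0.3, -0.2, -1.2]
gripper_width: 0.0196
```

The tang is in the slot, about 11 mm below the jaw tops. Next I'll press on through the ring.

>>> carry_out(commands=[0, 0, -0.04, 0, 1, 0, 0, -0.04, 0, 1, 0, 0, 0, 0, 1, 0, 0, 0, 0, 1])

```text
time_s: 11.0
tcp_pos: [0.5415, -0.0486, 0.0987]
eef_rot: [-180.0, 0.0, 173.2]
contact_force: [-1.7, 1.0, 6.0]
gripper_width: 0.0195
```

>>> carry_out(commands=[0, 0, -0.03, 0, 1, 0, 0, 0, 0, 1, 0, 0, 0, 0, 1])

```text
time_s: 11.3
tcp_pos: [0.5415, -0.0487, 0.0977]
eef_rot: [-180.0, 0.0, 173.2]
contact_force: [-2.6, 0.2, 7.1]
gripper_width: 0.0199
```

>>> carry_out(commands=[0, 0, -0.03, 0, 1, 0, 0, 0, 0, 1, 0, 0, 0, 0, 1])

```text
time_s: 11.6
tcp_pos: [0.5414, -0.0488, 0.0967]
eef_rot: [-180.0, 0.0, 173.2]
contact_force: [-4.7, 0.8, 10.2]
gripper_width: 0.0201
```

>>> carry_out(commands=[0, 0, -0.03, 0, 1, 0, 0, 0, 0, 1, 0, 0, 0, 0, 1])

```text
time_s: 11.9
tcp_pos: [0.5414, -0.0488, 0.0962]
eef_rot: [-180.0, 0.0, 173.2]
contact_force: [-6.7, 1.3, 16.5]
gripper_width: 0.0201
```

>>> carry_out(commands=[-0.02, 0, 0, 0, 1, 0, 0, 0, 0, 1, 0, 0, 0, 0, 1])

```text
time_s: 12.2
tcp_pos: [0.5413, -0.0488, 0.0962]
eef_rot: [-180.0, 0.1, 173.2]
contact_force: [-3.1, 0.4, 13.6]
gripper_width: 0.0201
```

>>> carry_out(commands=[0, 0, -0.03, 0, 1, 0, 0, 0, 0, 1, 0, 0, 0, 0, 1])

```text
time_s: 12.5
tcp_pos: [0.5414, -0.0488, 0.096]
eef_rot: [-180.0, 0.1, 173.3]
contact_force: [-7.7, 0.9, 23.6]
gripper_width: 0.0196
```

>>> carry_out(commands=[-0.03, 0, 0, 0, 1, 0, 0, -0.025, 0, 1, 0, 0, 0, 0, 1, 0, 0, 0, 0, 1], grip_force=45)

```text
time_s: 12.9
tcp_pos: [0.5413, -0.0488, 0.096]
eef_rot: [-180.0, 0.3, 173.3]
contact_force: [-6.8, 1.0, 29.5]
gripper_width: 0.0199
```

```bash
python3 -c "
from h import *
s=telemetry.get_state();print(s['moment'],s['contact_force'],s['eef_rot'],s['tcp_pos'])"
```

```text
[ 0.1289905   2.73593068 -0.04449471] [-6.77127404  0.98206077 29.45074089] [-179.99983582    0.26836191  173.29256423] [ 0.5412958  -0.04877812  0.09598287]
```

>>> carry_out(commands=[-0.03, 0, 0, 0, 1, 0, 0, -0.02, 0, 1, 0, 0, 0, 0, 1, 0, 0, 0, 0, 1])

```text
time_s: 13.3
tcp_pos: [0.5412, -0.0487, 0.0959]
eef_rot: [180.0, 0.4, 173.3]
contact_force: [-5.9, 0.1, 31.6]
gripper_width: 0.0199
```

```bash
python3 -c "
from h import *
s=telemetry.get_state();print(s['moment'],s['contact_force'],s['eef_rot'],s['tcp_pos'])"
```

```text
[-0.12419765  2.38018382 -0.06379372] [-5.88565397  0.09639546 31.64712188] [179.98856937   0.39025465 173.32311742] [ 0.5412121  -0.04873976  0.09592585]
```

>>> carry_out(commands=[0.03, 0, 0.08, 0, 1, 0.03, 0, 0.03, 0, 1, 0, 0, 0, 0, 1, 0, 0, 0, 0, 1])

```text
time_s: 13.7
tcp_pos: [0.5412, -0.0487, 0.0963]
eef_rot: [-180.0, 0.1, 173.2]
contact_force: [1.7, -3.4, 2.1]
gripper_width: 0.0196
```

>>> carry_out(commands=[0, 0, 0, 0, 0.5, 0, 0, 0, 0, 0, 0, 0, 0, 0, 0, 0, 0, 0, 0, 0, 0, 0, 0, 0, -0.2, 0, 0, 0, 0, -0.2])

```text
time_s: 14.3
tcp_pos: [0.5405, -0.0486, 0.0959]
eef_rot: [180.0, -0.0, 173.2]
contact_force: [-0.6, -1.1, 0.3]
gripper_width: 0.0514
```

>>> carry_out(commands=[0, 0, 0.2, 0, -0.3, 0, 0, 0.4, 0, -0.3, 0, 0, 0.8, 0, -0.5, 0, 0, 0.8, 0, -0.5, 0.5, 0, 0, 0, -0.5, 0.8, 0, 0, 0, -0.5, 0.6, 0, 0, 0, -0.5, 0, 0, 0, 0, -0.5])

```text
time_s: 15.1
tcp_pos: [0.619, -0.0486, 0.1841]
eef_rot: [-180.0, 0.1, 173.2]
contact_force: [-0.5, 0.1, 0.0]
gripper_width: 0.0655
```

```bash
python3 - <<'E'
from h import *
import pickle;np.set_printoptions(precision=4,suppress=True)
c=dict(s=cap('side'),c=cap('scene'),w=cap('wrist'));pickle.dump(c,open('c3.pkl','wb'))
print(c['w']['s'])
o=[]
for k in 'sc':
    u,v=proj(c[k],[.541,-.0487,.085]);im=cv2.cvtColor(c[k]['frame'],cv2.COLOR_RGB2BGR)
    x0,y0=int(u)-40,int(v)-60;print(x0,y0);o.append(cv2.resize(im[y0:y0+120,x0:x0+80],None,fx=4,fy=4,interpolation=cv2.INTER_CUBIC))
u,v=wproj(c['w'],[.541,-.0487,.1]);print(u,v)
x0,y0=max(0,int(u)-40),max(0,int(v)-60);print(x0,y0)
x=cv2.cvtColor(c['w']['frame'],cv2.COLOR_RGB2BGR)[y0:y0+120,x0:x0+40*1]
o.append(cv2.resize(x,(160,480)))
cv2.imwrite('pics/home.png',cv2.convertScaleAbs(np.hstack(o),alpha=1.3))
print([proj(c[k],p) for k in 'sc' for p in ([.541,-.0487,.113],[.541,-.0487,.063])])
E
```

```text
{'time_s': 15.2, 'joints': array([  13.5493,   18.0278,  -11.8538,   -0.0105,  -60.1617, -110.3652]), 'qd': array([ 0.3263, -1.1081, -1.4523, -0.0576,  0.0519, -0.0136]), 'joint_torque': array([ -0.0326, -51.5997,  27.7873,   6.5526,  -0.0228,   0.0211]), 'tcp_pos': array([ 0.6164, -0.0487,  0.1838]), 'eef_rot': array([-179.9934,   -0.0437,  173.1789]), 'contact_force': array([-0.9648, -0.3863, -0.4384]), 'moment': array([-0.0509, -0.047 , -0.0253]), 'gripper_width': 0.0655027469020382}
220 135
194 127
246.64284810854554 112.63465245480046
206 52
[array([260.2683, 189.0409]), array([259.816 , 199.7448]), array([234.1414, 179.9613]), array([235.1333, 192.3531])]
```

View pics/home.png

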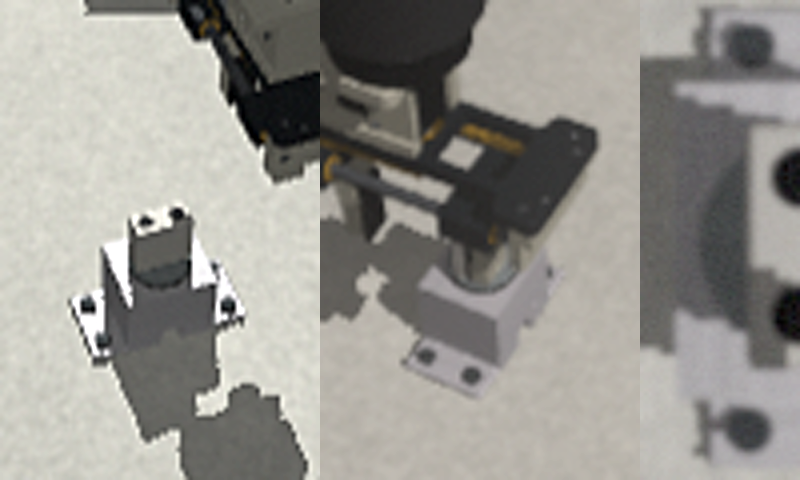

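The head sits upright and the collar is down near the block in all crops: grip holes at (146,220) and (177,213) in the side crop, and the ring is pressed. It is released, so on to the wedge.

>>> carry_out(commands=[0, 0.9, 0, -0.3, -0.5, 0, 0.93, 0, -0.3, -0.5, 0, 0.93, 0, -0.3, -0.5, 0, 0.93, 0, -0.3, -0.5, 0, 0.93, 0, -0.3, -0.5, 0, 0.93, 0, -0.3, -0.5, 0, 0.93, 0, -0.3, -0.5, 0, 0.93, 0, -0.3, -0.5])

```text
time_s: 16.05
tcp_pos: [0.6156, 0.249, 0.1847]
eef_rot: [180.0, 0.0, 163.6]
contact_force: [0.5, 0.5, -0.4]
gripper_width: 0.0657
```

>>> carry_out(commands=[0, 0.93, -0.3, 0, -0.5, 0, 0, -0.3, 0, -0.5, 0, 0, 0, 0, -0.5, 0, 0, 0, 0, -0.5])

```text
time_s: 16.45
tcp_pos: [0.6161, 0.2842, 0.1603]
eef_rot: [-180.0, -0.0, 163.6]
contact_force: [-0.4, 0.4, -0.2]
gripper_width: 0.066
```

```bash
python3 - <<'E'
from h import *
import pickle;np.set_printoptions(precision=4,suppress=True)
w=cap('wrist');pickle.dump(w,open('c4.pkl','wb'))
print(w['s']['tcp_pos'],w['s']['eef_rot'],w['s']['joints'])
print([wproj(w,p) for p in ([.537,.307,.05],[.381,.353,.0])])
im=cv2.cvtColor(w['frame'],cv2.COLOR_RGB2BGR)
cv2.imwrite('pics/wed.png',cv2.resize(im[0:225,110:410],None,fx=2.6,fy=2.6,interpolation=cv2.INTER_CUBIC))
E
```

```text
[0.6161 0.2842 0.1603] [-179.9577   -0.0166  163.6033] [  41.1899   24.4163   -5.3744    0.0099  -60.2539 -147.5915]
[array([258.5319, 103.1811]), array([258.7157, -43.8106])]
```

View pics/wed.png

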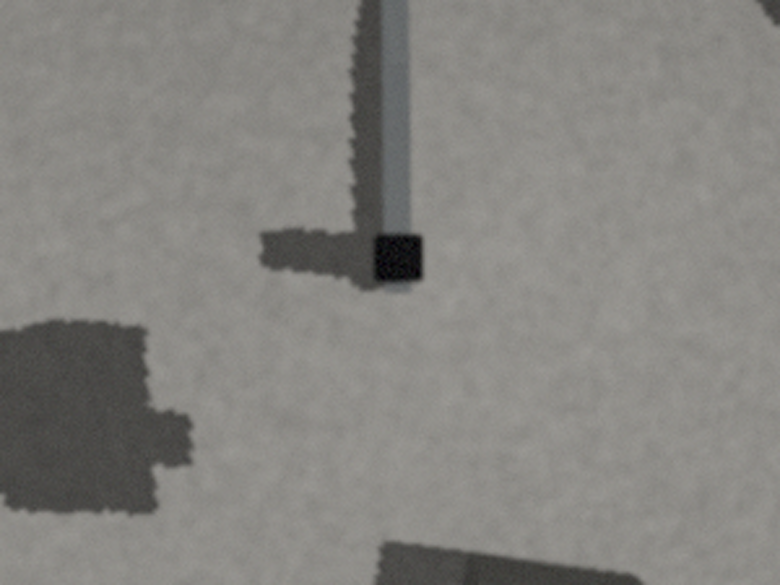

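The wedge handle top is at (398,257). The bar runs straight up the image (columns 382-410), so its yaw equals the tool's.

```bash
python3 - <<'E'
from h import *
import pickle;np.set_printoptions(precision=4,suppress=True)
w=pickle.load(open('c4.pkl','rb'))
P=lambda u,v,z:wplane(w,(110+u/2.6,v/2.6),z)
h=P(398,257,.05);print(h,P(374,257,.05),P(422,257,.05))
a=P(395.5,5,.008);b=P(396.5,225,.013);print(a,b,np.degrees(np.arctan2(*(a-b)[1::-1])),np.degrees(np.arctan2(*(a-h)[1::-1])))
print(h-w['s']['tcp_pos'])
E
```

```text
[0.5346 0.3116 0.05  ] [0.5324 0.3043 0.05  ] [0.5367 0.3189 0.05  ]
[0.4383 0.3396 0.008 ] [0.5222 0.3152 0.013 ] 163.76610422061685 163.7920367486574
[-0.0815  0.0274 -0.1103]
```

>>> carry_out(commands=[-0.68, 0.23, 0, 0, -0.5, -0.68, 0.23, -0.3, 0, -0.5, -0.68, 0.22, -0.8, 0, -0.5, 0, 0, -0.8, 0, -0.5, 0, 0, -0.8, 0, -0.5, 0, 0, -0.45, 0, 0, 0, 0, 0, 0, 0.5, 0, 0, 0, 0, 1], grip_force=40)

```text
time_s: 17.3
tcp_pos: [0.5357, 0.3118, 0.0351]
eef_rot: [180.0, 0.0, 163.6]
contact_force: [0.3, 0.0, -0.0]
gripper_width: 0.0471
```

>>> carry_out(commands=[0, 0, 0, 0, 1, 0, 0, 0, 0, 1, 0, 0, 0, 0, 1, 0, 0, 0, 0, 1, 0, 0, 0, 0, 1, 0, 0, 0, 0, 1, 0, 0, 0, 0, 1])

```text
time_s: 18.0
tcp_pos: [0.5353, 0.3124, 0.0347]
eef_rot: [180.0, 0.0, 163.6]
contact_force: [-1.2, -0.8, 5.7]
gripper_width: 0.0159
```

>>> carry_out(commands=[0, 0, 0.02, 0, 1, 0.034, -0.148, 0, 1, 1, 0.034, -0.148, 0, 1, 1, 0.034, -0.148, 0, 1, 1, 0.034, -0.148, 0, 1, 1, 0.034, -0.148, 0, 1, 1, 0.034, -0.148, 0, 1, 1, 0.034, -0.148, 0, 1, 1])

```text
time_s: 18.8
tcp_pos: [0.5446, 0.2707, 0.0347]
eef_rot: [180.0, 0.0, -168.2]
contact_force: [-0.4, 1.0, 1.2]
gripper_width: 0.0156
```

>>> carry_out(commands=[0.034, -0.148, 0, 1, 1, 0.034, -0.148, 0, 1, 1, 0.034, -0.148, 0, 1, 1, 0.034, -0.148, 0, 1, 1, 0.034, -0.148, 0, 1, 1, 0.034, -0.148, 0, 1, 1, 0.034, -0.148, 0, 1, 1, 0.034, -0.148, 0, 1, 1])

```text
time_s: 19.6
tcp_pos: [0.5554, 0.2233, 0.0347]
eef_rot: [180.0, 0.0, -136.2]
contact_force: [0.1, 0.3, 0.6]
gripper_width: 0.0158
```

>>> carry_out(commands=[0.034, -0.148, 0, 1, 1, 0.034, -0.148, 0, 1, 1, 0.034, -0.148, 0, 1, 1, 0.034, -0.148, 0, 1, 1, 0.034, -0.148, 0, 1, 1, 0.034, -0.148, 0, 1, 1, 0.034, -0.148, 0, 1, 1, 0.034, -0.148, 0, 1, 1])

```text
time_s: 20.4
tcp_pos: [0.5663, 0.176, 0.0347]
eef_rot: [180.0, 0.0, -104.2]
contact_force: [-0.2, 0.7, 0.6]
gripper_width: 0.0161
```

>>> carry_out(commands=[0.034, -0.148, 0, 1, 1, 0.034, -0.148, 0, 0.7, 1, 0, 0, 0, 0, 1, 0, 0, 0, 0, 1, 0, 0, 0, 0, 1])

```text
time_s: 20.9
tcp_pos: [0.5689, 0.1643, 0.0346]
eef_rot: [180.0, -0.0, -97.7]
contact_force: [0.9, -0.4, 0.2]
gripper_width: 0.0161
```

```bash
python3 - <<'E'
from h import *
import pickle;np.set_printoptions(precision=4,suppress=True)
w=cap('wrist');s=cap('side');pickle.dump((w,s),open('c5.pkl','wb'))
print(w['s']['tcp_pos'],w['s']['eef_rot'],w['s']['joints'],w['s']['contact_force'],w['s']['gripper_width'])
im=cv2.cvtColor(w['frame'],cv2.COLOR_RGB2BGR)[0:250,130:390]
i2=cv2.cvtColor(s['frame'],cv2.COLOR_RGB2BGR)[90:240,210:340]
cv2.imwrite('pics/turn.png',np.hstack([cv2.resize(im,None,fx=2,fy=2,interpolation=cv2.INTER_CUBIC)[:450],cv2.resize(i2,None,fx=2.15,fy=3,interpolation=cv2.INTER_CUBIC)]))
E
```

```text
[0.5689 0.1643 0.0346] [179.9896  -0.0104 -97.6616] [ 35.0107  25.4024 -23.913    0.0008 -40.6993 -42.6729] [ 0.9424 -0.4025  0.2408] 0.01614026324624806
```

View pics/turn.png

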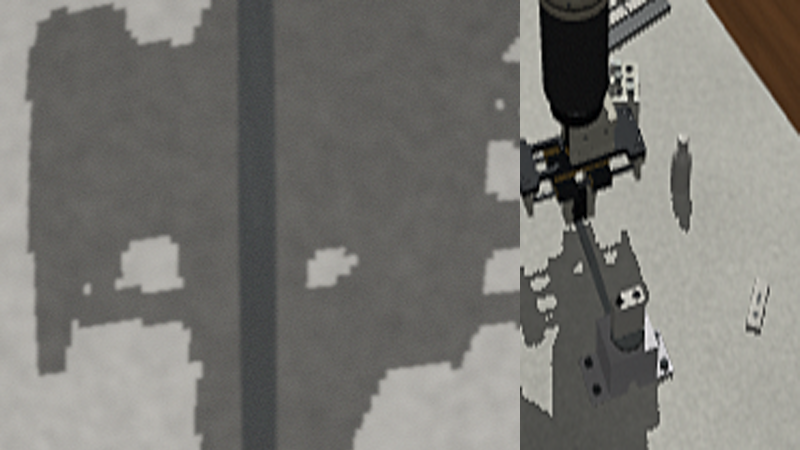

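The wedge bar is seen at columns 239-274 (top) to 242-278 (bottom) in the wrist crop, and in the side view it points at the block's +y mouth. I'll check the line.

```bash
python3 - <<'E'
from h import *
import pickle;np.set_printoptions(precision=4,suppress=True)
w,s=pickle.load(open('c5.pkl','rb'))
y=np.array([np.sin(np.radians(7.5)),np.cos(np.radians(7.5))]);x=np.array([y[1],-y[0]]);o=np.array([.5412,-.0488])
g=cv2.GaussianBlur(cv2.cvtColor(w['frame'],cv2.COLOR_RGB2GRAY),(5,5),0).astype(int)
for row in (2,20,40,60,80,100,120,140,160,180,200,220):
    m=g[row,230:290]<75;xs=np.nonzero(m)[0]+230
    if len(xs)==0: continue
    c=(xs[0]+xs[-1])/2
    for it in range(4):
        z=.013 if it==0 else z
        p=wplane(w,(c,row),z)[:2]; a=.2135-(p-o)@y; z=.013 if a<.075 else .013-(a-.075)*.01/.09
    print(row,xs[0],xs[-1],'u',(p-o)@x,'v',(p-o)@y)
t=w['s']['tcp_pos'][:2]-o;print('handle',t@x,t@y)
E
```

```text
2 250 264 u -4.134142300752662e-05 v 0.0753872440323093
20 250 264 u -2.2101071714904168e-05 v 0.08697673870267635
40 251 265 u -0.0005379828595867691 v 0.09917544659244426
60 252 263 u -0.00023942433535751676 v 0.11080810992733661
80 251 264 u -0.00020897970757311464 v 0.12201709662175
100 251 265 u -0.00044106137283406155 v 0.13292184085009914
120 251 265 u -0.00040472016796856274 v 0.14365237200256897
140 251 266 u -0.0006323100556133433 v 0.15443119032920244
160 251 266 u -0.0005929958536863391 v 0.16537106055628795
180 251 266 u -0.0005515820071154604 v 0.17657869211485455
200 252 266 u -0.0007889280130727323 v 0.1881710400234071
220 253 266 u -0.0010362602869440733 v 0.2002785723066186
handle -0.00038123477778565504 0.2148957214706953
```

The wedge is on the tunnel axis within 0.6 mm. I'll slide it in.

>>> carry_out(commands=[-0.03, -0.25, 0, 0, 1, -0.03, -0.25, 0, 0, 1, -0.03, -0.25, 0, 0, 1, -0.03, -0.25, 0, 0, 1, -0.03, -0.25, 0, 0, 1, 0, 0, 0, 0, 1])

```text
time_s: 21.6
tcp_pos: [0.5625, 0.1125, 0.0347]
eef_rot: [180.0, -0.0, -97.7]
contact_force: [-1.4, 0.0, -1.3]
gripper_width: 0.0157
```

>>> carry_out(commands=[-0.03, -0.2, 0, 0, 1, -0.03, -0.2, 0, 0, 1, 0, 0, 0, 0, 1, 0, 0, 0, 0, 1])

```text
time_s: 22.0
tcp_pos: [0.5605, 0.098, 0.0347]
eef_rot: [180.0, -0.0, -97.6]
contact_force: [0.6, -0.1, -0.9]
gripper_width: 0.0155
```

>>> carry_out(commands=[-0.02, -0.15, 0, 0, 1, -0.02, -0.15, 0, 0, 1, 0, 0, 0, 0, 1, 0, 0, 0, 0, 1])

```text
time_s: 22.4
tcp_pos: [0.5589, 0.0859, 0.0347]
eef_rot: [180.0, -0.0, -97.6]
contact_force: [0.7, -0.6, -1.6]
gripper_width: 0.0156
```

>>> carry_out(commands=[-0.013, -0.1, 0, 0, 1, 0, 0, 0, 0, 1, 0, 0, 0, 0, 1])

```text
time_s: 22.7
tcp_pos: [0.5583, 0.0819, 0.0347]
eef_rot: [180.0, -0.0, -97.6]
contact_force: [0.1, 0.0, -1.6]
gripper_width: 0.0156
```

>>> carry_out(commands=[-0.013, -0.1, 0, 0, 1, 0, 0, 0, 0, 1, 0, 0, 0, 0, 1])

```text
time_s: 23.0
tcp_pos: [0.5578, 0.0779, 0.0347]
eef_rot: [180.0, -0.0, -97.6]
contact_force: [0.2, -0.1, -3.3]
gripper_width: 0.0158
```

>>> carry_out(commands=[-0.013, -0.1, 0, 0, 1, 0, 0, 0, 0, 1, 0, 0, 0, 0, 1])

```text
time_s: 23.3
tcp_pos: [0.5573, 0.0739, 0.0347]
eef_rot: [180.0, -0.0, -97.6]
contact_force: [0.4, -0.4, -1.2]
gripper_width: 0.0155
```

```bash
cat > rise.py <<'E'
from h import *
import pickle
c=pickle.load(open('c3.pkl','rb'))
G=lambda f:cv2.cvtColor(f,cv2.COLOR_RGB2GRAY).astype(np.float32)
def best(ref,cur,box):
    x0,y0,w,h=box;t=cv2.resize(ref[y0:y0+h,x0:x0+w],None,fx=8,fy=8,interpolation=cv2.INTER_CUBIC)
    s=cv2.resize(cur[y0-8:y0+h+8,x0-8:x0+w+8],None,fx=8,fy=8,interpolation=cv2.INTER_CUBIC)
    r=cv2.matchTemplate(s,t,cv2.TM_CCOEFF_NORMED);_,m,_,l=cv2.minMaxLoc(r);return (l[0]-64)/8,(l[1]-64)/8,m
cur=cap('side');ref=c['s']
u,v=proj(ref,[.541,-.0487,.113]);a=(int(u)-10,int(v)-6,20,11)
u2,v2=proj(ref,[.541-.05,-.042,.006]);b=(int(u2)-8,int(v2)-8,16,16)
f=G(cap('side')['frame'])*.25+G(cap('side')['frame'])*.25+G(cur['frame'])*.5
print('head',best(G(ref['frame']),f,a),'flange',best(G(ref['frame']),f,b))
print('px per 5mm',proj(ref,[.541,-.0487,.118])-proj(ref,[.541,-.0487,.113]),cur['s']['tcp_pos'],cur['s']['contact_force'])
E
python3 rise.py
```

```text
head (-0.5, -1.125, 0.40365493297576904) flange (0.0, -0.875, 0.5057119727134705)
px per 5mm [ 0.04696251 -1.11144545] [0.55729614 0.07390306 0.03473008] [ 0.37418723 -0.43433378 -1.19995227]
```

```bash
cat > holes.py <<'E'
from h import *
import pickle,sys
def holes(c):
    u,v=proj(c,[.541,-.0487,.113]);x0,y0=int(u)-14,int(v)-12
    g=cv2.cvtColor(c['frame'],cv2.COLOR_RGB2GRAY)[y0:y0+22,x0:x0+28]
    G=cv2.resize(g,None,fx=8,fy=8,interpolation=cv2.INTER_CUBIC)
    out=[]
    for th in (45,):
        n,l,st,ce=cv2.connectedComponentsWithStats((G<th).astype(np.uint8))
        out+=[(np.round(ce[i]/8-.44+[x0,y0],2),st[i,4]) for i in range(1,n) if st[i,4]>150]
    return out,g
if __name__=='__main__':
    c=pickle.load(open('c3.pkl','rb'));print(holes(c['s'])[0])
    cur=cap('side');o,g=holes(cur);print(o);print(g[0:16])
E
python3 holes.py
```

```text
[(array([263.93, 188.22]), np.int32(394)), (array([256.  , 189.93]), np.int32(198))]
[(array([247.71, 179.1 ]), np.int32(1525)), (array([263.16, 187.03]), np.int32(392)), (array([256.07, 189.18]), np.int32(573))]
[[  7  10   7   3  39  78  72  58 157 182 179 180 181 182 175 178 175 175
  174 177 173 171 173 174 171 170 171 174]
 [  9   7   9   6  39  76  71  55 169 182 178 181 182 182 178 175 174 174
  173 176 172 171 173 176 175 171 168 166]
 [  7   7   5   6  39  75  67  53 189 178 174 179 179 177 176 173 173 169
  168 175 175 173 173 176 176 172 169 166]
 [ 10   4   2   1  35  70  59  77 183 177 176 180 180 180 180 173 174 172
  175 174 174 168 172 174 176 171 170 167]
 [  0   0  63   0  39 111 121 145 182 178 175 177 177 178 178 170 171 175
  181 178 173 174 174 175 178 175 175 171]
 [ 36  27 119 119 128 140 195 188 181 176 175 174 175 176 171 172 176 176
  175 173 174 176 174 176 177 172 174 174]
 [ 63  57 111 179 176  71 159 181 174 174 177 180 178 176 175 177 179 180
  178 174 174 179 175 176 175 173 171 172]
 [ 58  56  48  74  77  73  62 181 176 173 176 177 175 174 181 182 18
[... 285 characters left out ...]
 52  55  58  56  64  86  78  70 172 168  99 113  73  69  70  79  20   0
   31   9 221 156  65  57 184 181 180 177]
 [ 77  48  57  56  54  83  76  78  94  40  20  42  66  79  79  82  57  21
   72 125 226 221  81  66 158 184 178 174]
 [ 89  52  55  57  55  65  76  83  53   0   0   0  44  82  80  80  83  62
  130 193 199 171  86  73  61 185 182 178]
 [ 86  76  48  55  58  54  68  82  59  30  17  16  70  83  80  83  81  75
  128  76  62  61  69  78  67 189 184 179]
 [ 84  90  53  54  56  55  65  70  85  73  62  60  86  79  78  84  82  72
   71  71  72  72  72  80  73 160 154 179]
 [ 83  85  65  48  55  55  65  65  81  84  83  85  84  77  74  76  74  74
   75  74  72  72  92  79  76  70  58 178]]
```

>>> carry_out(commands=[-0.013, -0.1, 0, 0, 1, -0.013, -0.1, 0, 0, 1, 0, 0, 0, 0, 1, 0, 0, 0, 0, 1])

```text
time_s: 23.9
tcp_pos: [0.5562, 0.0658, 0.0347]
eef_rot: [180.0, -0.0, -97.6]
contact_force: [0.1, 0.1, -2.6]
gripper_width: 0.0155
```

>>> carry_out(commands=[-0.013, -0.1, 0, 0, 1, -0.013, -0.1, 0, 0, 1, 0, 0, 0, 0, 1, 0, 0, 0, 0, 1])

```text
time_s: 24.3
tcp_pos: [0.5551, 0.0578, 0.0347]
eef_rot: [180.0, -0.0, -97.6]
contact_force: [-1.3, -0.5, -2.2]
gripper_width: 0.0156
```

```bash
python3 holes.py | head -2; python3 - <<'E'
from h import *
w=cap('wrist');s=cap('side')
i1=cv2.cvtColor(s['frame'],cv2.COLOR_RGB2BGR)[150:250,220:300]
i2=cv2.cvtColor(w['frame'],cv2.COLOR_RGB2BGR)[0:200,170:350]
cv2.imwrite('pics/chk.png',np.hstack([cv2.resize(i1,None,fx=5,fy=5,interpolation=cv2.INTER_CUBIC),cv2.resize(i2,(400,500))]))
E
```

```text
[(array([263.93, 188.22]), np.int32(394)), (array([256.  , 189.93]), np.int32(198))]
[(array([248.44, 181.16]), np.int32(3682)), (array([263.59, 186.56]), np.int32(539)), (array([255.87, 188.47]), np.int32(555))]
```

View pics/chk.png

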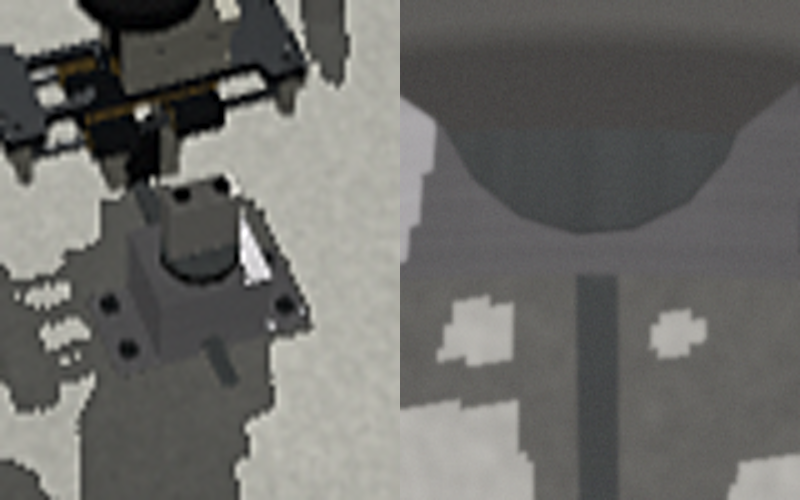

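The side crop shows the head upright (holes at (182,193) and (221,186)) and the wedge nose emerging on the far side, near (235,380). I'll drive a little further, then let go and measure the height from above.

>>> carry_out(commands=[-0.013, -0.1, 0, 0, 1, -0.013, -0.1, 0, 0, 1, 0, 0, 0, 0, 1, 0, 0, 0, 0, 1])

```text
time_s: 24.85
tcp_pos: [0.5541, 0.0498, 0.0347]
eef_rot: [180.0, -0.0, -97.6]
contact_force: [-0.0, 0.2, -2.5]
gripper_width: 0.0157
```

>>> carry_out(commands=[0, 0, 0, 0, 0.5, 0, 0, 0, 0, 0.2, 0, 0, 0, 0, 0.2, 0, 0, 0, 0, 0.2, 0, 0, 0, 0, 0.2])

```text
time_s: 25.35
tcp_pos: [0.5544, 0.0502, 0.0348]
eef_rot: [-180.0, 0.0, -97.6]
contact_force: [-0.2, -0.2, -0.4]
gripper_width: 0.0347
```

>>> carry_out(commands=[0, 0, 0.4, 0, 0.2, 0, 0, 0.8, 0, 0.2, 0, 0, 0.8, 0, 0.2, 0, 0, 0.8, 0, 0.2, 0, 0.5, 0, 0, 0.2, 0, 0.5, 0, 0, 0.2, 0, 0, 0, 0, 0.2, 0, 0, 0, 0, 0.2])

```text
time_s: 26.15
tcp_pos: [0.5541, 0.0903, 0.1467]
eef_rot: [180.0, -0.0, -97.5]
contact_force: [-0.0, -0.1, 0.0]
gripper_width: 0.0349
```

```bash
cat > wh.py <<'E'
from h import *
def wholes(w,th=30):
    u,v=wproj(w,[.5412,-.0488,.117]);x0,y0=max(0,int(u)-40),max(0,int(v)-40)
    g=cv2.cvtColor(w['frame'],cv2.COLOR_RGB2GRAY)[y0:y0+80,x0:x0+80]
    n,l,st,ce=cv2.connectedComponentsWithStats((g<th).astype(np.uint8))
    return (u,v),[(np.round(ce[i]+[x0,y0],2),st[i]) for i in range(1,n) if 60<st[i,4]<1200]
E
python3 - <<'E'
from wh import *;import pickle
w=cap('wrist');pickle.dump(w,open('m1.pkl','wb'));print(w['s']['tcp_pos'],w['s']['eef_rot'],wholes(w))
s=cap('side');from holes import holes;print(holes(s)[0])
c=pickle.load(open('c3.pkl','rb'))['w'];print(wholes(c))
E
```

```text
[0.55409656 0.09032149 0.14667424] [ 1.79984973e+02 -1.01186740e-02 -9.75451674e+01] ((np.float64(248.50819013947526), np.float64(2.497119435312044)), [(array([227.09,   6.11]), array([ 11,   0,  17,  14, 197], dtype=int32)), (array([269.96,   6.42]), array([ 54,   0,  17,  15, 215], dtype=int32))])
[(array([248.05, 183.22]), np.int32(3195)), (array([263.04, 186.19]), np.int32(366)), (array([255.79, 188.17]), np.int32(577))]
((np.float64(245.50537158299974), np.float64(113.35126458429916)), [(array([246.17,  95.9 ]), array([ 35,  17,  13,  13, 119], dtype=int32)), (array([245.72, 130.31]), array([ 35,  52,  13,  12, 125], dtype=int32))])
```

>>> carry_out(commands=[0, -0.25, 0.1, 0, 0.2, 0, 0, 0, 0, 0.2, 0, 0, 0, 0, 0.2])

```text
time_s: 26.55
tcp_pos: [0.5544, 0.0794, 0.1509]
eef_rot: [-180.0, 0.0, -97.7]
contact_force: [0.1, -0.4, 0.3]
gripper_width: 0.035
```

```bash
python3 - <<'E'
from wh import *;import pickle
w=cap('wrist');pickle.dump(w,open('m2.pkl','wb'));print(w['s']['tcp_pos'],wholes(w))
E
```

```text
[0.55439874 0.07942424 0.15094301] ((np.float64(251.27605401869943), np.float64(21.68836274099496)), [(array([230.07,  25.31]), array([ 11,  18,  17,  16, 213], dtype=int32)), (array([272.56,  25.52]), array([ 53,  18,  18,  16, 225], dtype=int32))])
```

>>> carry_out(commands=[0, -0.6, 0, 0, 0.2, 0, -0.6, 0, 0, 0.2, 0, -0.6, 0, 0, 0.2, 0, 0, 0, 0, 0.2, 0, 0, 0, 0, 0.2])

```text
time_s: 27.1
tcp_pos: [0.5543, 0.0078, 0.1507]
eef_rot: [-180.0, 0.0, -97.7]
contact_force: [0.3, 0.2, -0.5]
gripper_width: 0.035
```

```bash
python3 - <<'E'
from wh import *;import pickle;np.set_printoptions(precision=4,suppress=True)
w=cap('wrist');pickle.dump(w,open('m3.pkl','wb'));print(w['s']['tcp_pos'],wholes(w))
w2=pickle.load(open('m2.pkl','rb'))
A=sorted(wholes(w2)[1],key=lambda t:t[0][0]);B=sorted(wholes(w)[1],key=lambda t:t[0][0])
for a,b in zip(A,B): print(tri(wray(w2,a[0]),wray(w,b[0])))
for q,ww in ((A,w2),(B,w)):
  for z in (.113,.116,.118,.120):
    p=[wplane(ww,t[0],z) for t in q];print(z,np.mean(p,0),np.linalg.norm(p[0]-p[1]))
c=pickle.load(open('c3.pkl','rb'))['w'];p=[wplane(c,t[0],.113) for t in wholes(c)[1]];print('home',np.mean(p,0),np.linalg.norm(p[0]-p[1]))
E
```

```text
[0.5543 0.0078 0.1507] ((np.float64(267.82174087464557), np.float64(142.18603969009905)), [(array([246.95, 146.71]), array([ 12,  37,  17,  17, 227], dtype=int32)), (array([288.85, 148.18]), array([ 54,  39,  17,  16, 201], dtype=int32))])
[ 0.5534 -0.048   0.1186]
[ 0.5297 -0.0441  0.1196]
0.113 [ 0.5414 -0.0478  0.113 ] 0.024737156371590123
0.116 [ 0.5415 -0.0469  0.116 ] 0.02431428243564031
0.118 [ 0.5415 -0.0464  0.118 ] 0.024032366478340582
0.12 [ 0.5415 -0.0458  0.12  ] 0.023750450521040745
0.113 [ 0.5415 -0.0452  0.113 ] 0.0249088164331222
0.116 [ 0.5415 -0.0456  0.116 ] 0.02448253420427062
0.118 [ 0.5415 -0.0459  0.118 ] 0.024198346051703082
0.12 [ 0.5416 -0.0462  0.12  ] 0.023914157899135327
home [ 0.5411 -0.0487  0.113 ] 0.02417530524982953
```

>>> carry_out(commands=[0, 0.75, 0, 0, 0.2, 0, 0.75, 0, 0, 0.2, 0.05, 0.75, 0, 0, 0.2, 0.1, 0.75, 0, 0, 0.2, 0, 0, 0, 0, 0.2, 0, 0, 0, 0, 0.2])

```text
time_s: 27.75
tcp_pos: [0.5601, 0.1296, 0.1505]
eef_rot: [180.0, -0.0, -97.5]
contact_force: [-0.6, 0.7, -0.7]
gripper_width: 0.035
```

```bash
python3 - <<'E'
from wh import *;import pickle;np.set_printoptions(precision=4,suppress=True)
w=cap('wrist');pickle.dump(w,open('m4.pkl','wb'));print(w['s']['tcp_pos'])
y=np.array([np.sin(np.radians(7.5)),np.cos(np.radians(7.5))]);x=np.array([y[1],-y[0]]);o=np.array([.5412,-.0488])
u,v=wproj(w,[.5544,.0502,.05]);print(u,v)
x0,y0=int(u)-40,int(v)-40;g=cv2.cvtColor(w['frame'],cv2.COLOR_RGB2GRAY)[y0:y0+80,x0:x0+80]
n,l,st,ce=cv2.connectedComponentsWithStats((g<22).astype(np.uint8))
for i in range(1,n):
    if st[i,4]>80: 
        p=wplane(w,ce[i]+[x0,y0],.05)[:2];print(st[i],p,'u,v',(p-o)@x,(p-o)@y)
E
```

```text
[0.5601 0.1296 0.1505]
252.5403306865153 105.51558227135189
[ 34  31  17  19 276] [0.5533 0.0501] u,v -0.0009217018906779132 0.0996035418553044
```

>>> carry_out(commands=[-0.05, -0.66, 0, 0, 0.2, -0.05, -0.66, 0, 0, 0.2, -0.05, -0.66, 0, 0, 0.2, 0, 0, -0.8, 0, 0.2, 0, 0, -0.8, 0, 0.2, 0, 0, -0.8, 0, 0.2, 0, 0, -0.5, 0, 0.2, 0, 0, 0, 0, 0.2])

```text
time_s: 28.6
tcp_pos: [0.5522, 0.0475, 0.0321]
eef_rot: [179.7, -0.2, -97.7]
contact_force: [0.5, 0.6, 0.7]
gripper_width: 0.0351
```

>>> carry_out(commands=[0, 0, 0, 0, 1, 0, 0, 0, 0, 1, 0, 0, 0, 0, 1, 0, 0, 0, 0, 1, 0, 0, 0, 0, 1, 0, 0, 0, 0, 1])

```text
time_s: 29.2
tcp_pos: [0.5551, 0.0493, 0.0362]
eef_rot: [-179.9, 0.1, -97.6]
contact_force: [-1.0, -0.9, 6.9]
gripper_width: 0.016
```

>>> carry_out(commands=[-0.008, -0.06, 0, 0, 1, -0.008, -0.06, 0, 0, 1, 0, 0, 0, 0, 1, 0, 0, 0, 0, 1, 0, 0, 0, 0, 1])

```text
time_s: 29.7
tcp_pos: [0.5552, 0.0449, 0.0362]
eef_rot: [-179.8, 0.1, -97.6]
contact_force: [0.7, 2.6, 6.4]
gripper_width: 0.0158
```

>>> carry_out(commands=[-0.005, -0.035, 0.02, 0, 1, 0, 0, 0, 0, 1, 0, 0, 0, 0, 1])

```text
time_s: 30.0
tcp_pos: [0.5539, 0.043, 0.0362]
eef_rot: [-179.9, 0.0, -97.6]
contact_force: [-0.8, 2.1, 6.4]
gripper_width: 0.0159
```

>>> carry_out(commands=[0, 0, 0, 0, 0.5, 0, 0, 0, 0, 0.2, 0, 0, 0, 0, 0.2, 0, 0, 0, 0, 0.2, 0, 0, 0, 0, 0.2])

```text
time_s: 30.5
tcp_pos: [0.5533, 0.0427, 0.0354]
eef_rot: [180.0, -0.0, -97.6]
contact_force: [-0.4, 0.5, -0.4]
gripper_width: 0.0348
```

>>> carry_out(commands=[0, 0, 0.4, 0, 0.2, 0, 0, 0.8, 0, 0.2, 0, 0, 0.8, 0, 0.2, 0, 0, 0.8, 0, 0.2, 0, 0.7, 0.1, 0, 0.2, 0, 0.7, 0, 0, 0.2, 0, 0.6, 0, 0, 0.2, 0, 0, 0, 0, 0.2])

```text
time_s: 31.3
tcp_pos: [0.5537, 0.125, 0.1517]
eef_rot: [-180.0, 0.0, -97.5]
contact_force: [0.1, -1.3, 0.3]
gripper_width: 0.0353
```

```bash
python3 - <<'E'
from wh import *;import pickle;np.set_printoptions(precision=4,suppress=True)
w=cap('wrist');s=cap('side');c=cap('scene');print(w['s']['tcp_pos'],w['s']['contact_force'])
y=np.array([np.sin(np.radians(7.5)),np.cos(np.radians(7.5))]);x=np.array([y[1],-y[0]]);o=np.array([.5412,-.0488])
u,v=wproj(w,[.555,.045,.05])
x0,y0=int(u)-40,max(0,int(v)-40);g=cv2.cvtColor(w['frame'],cv2.COLOR_RGB2GRAY)[y0:y0+80,x0:x0+80]
n,l,st,ce=cv2.connectedComponentsWithStats((g<22).astype(np.uint8))
for i in range(1,n):
    if st[i,4]>80: 
        p=wplane(w,ce[i]+[x0,y0],.05)[:2];print(st[i],p,'u,v',(p-o)@x,(p-o)@y)
from holes import holes;print(holes(s)[0])
i1=cv2.cvtColor(s['frame'],cv2.COLOR_RGB2BGR)[150:250,215:315];i2=cv2.cvtColor(c['frame'],cv2.COLOR_RGB2BGR)[120:245,150:275]
cv2.imwrite('pics/fin.png',np.hstack([cv2.resize(i1,(400,400),interpolation=cv2.INTER_CUBIC),cv2.resize(i2,(400,400),interpolation=cv2.INTER_CUBIC)]))
E
```

```text
[0.5537 0.125  0.1517] [ 0.0688 -1.3456  0.3076]
[ 35  30  17  18 251] [0.5526 0.0439] u,v -0.0008432648662881197 0.0933903858190733
[(array([248.94, 184.28]), np.int32(3204)), (array([263.76, 185.88]), np.int32(170)), (array([255.81, 187.82]), np.int32(654))]
```

View pics/fin.png

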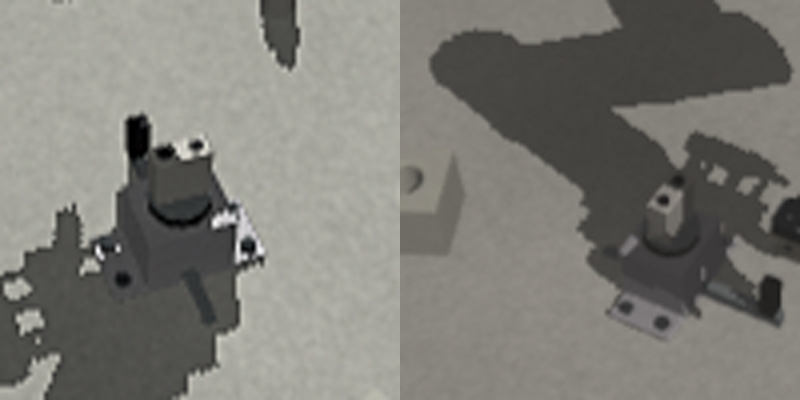

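The final views show the head upright in the bore, with the grip in the side crop at (180,170). The wedge runs through under it, with its nose out on the far side near (205,310) and its handle at 93 mm. I'm handing it in.

```bash
python3 -c "
from plant import r
print(r.close_job())"
```

```text
the job is handed in; nothing more can be done
None
```

I seated the mixing head in the spindle bore, pressed it home, let go, then drove the wedge under it. The head now stands loose and upright on the wedge, up about 5 mm. The job is handed in at about 31 s of the 69 s allowed.

- **Tang:** I started about 10° off the slot angle seen in the picture and turned about 8° towards it. I felt no clear crosswise stop on the jaws before it went in.
- **Pressing home:** I pressed with about 32 N. At home the tool height matched the expected value within 1 mm. I made no pull test, so tight holding rests on that force and depth.
- **Wedge:** It went in along the tunnel axis with little force. No reading showed a clear breakaway spike, because forces were only read after each step had settled. I let go once partway to measure the head's height, then gripped again for the last 6 mm.
- **Last checks:** The handle is 93.4 mm from the bore axis, which by the given geometry means about 4.95 mm of lift. The final pictures show the head upright, the ring down, the wedge nose out on the far side and the gripper clear.
- **Disagreements:** At 4.2 mm of lift by geometry, the wrist camera gave about 4 to 6 mm. The side camera read about 3 mm more than the geometry. I went by the geometry. The wrist camera also showed the head's top about 2.7 mm towards the wedge handle, which could be a lean of about 2° or camera error.
- **Other things:** I moved nothing else on purpose, but I did not measure the bystanders at the end.

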